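# Light and hold open the sprung deck locker

### The job

Light up the locker's shelf and give us access: first turn the brightness ring on top of the lantern to step 4 (the fourth mark, counting from the shortest), so that it clicks in and stays there. Then pull the spring-loaded locker door open and hold it still at 50 degrees from closed, give or take five; it has an upright pull bar. Finish while the gripper's fingers are still holding the door there, as it swings shut if let go. Leave the tumbler, the carabiner, the mask case and the fins where they are.

Things in the scene. Friction and masses are not known exactly. Their poses are not given: they have to be found in the camera images.
- locker: Cedar locker fixed on the deck, left of the robot's centre line: 240 mm deep (its x), 300 wide (its y), 300 high. Origin: centre of its underside. Its front, with the door, faces its own -x. One shelf inside, top 140 mm up. Door panel 292 mm wide, 258 high, 18 thick, top edge 298 mm above the deck.
- door_angle (a joint): Door angle in rad: 0 closed, grows as it opens, stop at 1.8; 50 degrees is 0.873. Vertical hinge at the locker's own +y edge (nearer the robot); seen from above it turns clockwise as it opens, out from the front. A spring always pulls it shut: 0.6 N m closed, 1.0 N m at 50 degrees (2.5 to 4 N at the bar); let go, it swings shut.
- door_hinge (a point): Point on the door's hinge line, 285 mm above the deck.
- door_handle (a point): Point to grip on the door's pull bar: on the bar's axis, 285 mm above the deck, 25 mm below the bar's top end. It moves with the door: 250 mm from the hinge line along the panel and 55 mm out from the panel's mid-plane.
- door: The door with its pull bar: upright round steel bar near the free edge, 12 mm thick, from 205 to 310 mm above the deck, 40 mm clear of the face, on two 10 mm stand-offs at 215 and 251 mm height; above them it is free all round and can be pinched from above. Origin: on the hinge line, 169 mm up, not on the bar; x and y turn with the door and equal the locker's when closed.
- lantern: Battery lantern fixed to the deck on a 130 mm square plate; shoulder 92 mm across, top 120 mm up. Origin: centre of underside. On the shoulder six white radial marks, steps 1 to 6, from 5 mm (1) to 17 mm (6) long, 0.4 rad apart, clockwise seen from above. Step k lies at angle 4.142 - 0.4 (k - 1) rad, anticlockwise from the lantern's x axis.
- ring (a joint): Brightness ring's angle in rad: 0 at step 1, 0.4 per step, so step 4 is 1.2; grows clockwise seen from above; stops -0.06 and 2.06. Spring detents (0.08 N m) pull it in from 0.15 rad either side when let go. Round ribbed grey plastic, 48 mm across, from 121 to 152 mm above the deck; a white bar on top, from the centre outwards, points to the set step.
- ring_grip (a point): On the ring's axis, 143 mm above the deck (23 mm above the shoulder): the height to grip the ring from above.
- tumbler: Smoky glass tumbler, 74 mm across, 95 mm high, upright on the deck beyond the lantern; origin at the centre of its foot. Leave it.
- carabiner: Stainless carabiner lying flat on the deck, 93 x 49 mm, 9 mm thick; origin near its centre, on the deck. Leave it.
- mask_case: White mask case, 165 x 95 x 80 mm, on the locker's shelf; origin at the centre of its underside. Leave it.
- fins: Stacked pair of short travel fins, 190 x 100 x 52 mm, on the locker's shelf; origin at the centre of the underside. Leave them.

How it is judged:
By the outcome, as a careful person would: the job done as asked, in the order asked, and still so for the second after the job is handed in, while the arm keeps its last pose, push and grip.
It also fails if it takes over 43 s, if anything falls off the work surface, if the arm or the gripper's body presses on something with over 40 N, if the wrist force passes 120 N, or if a joint passes its speed limit or range.

### The arm

A 7-joint arm with a two-finger parallel gripper is mounted at the origin on the work surface. World frame = base frame: x ahead of the robot, y to its left, z up, the work surface at z = 0. Lengths are in m, angles in degrees, forces in N, time in s.
With the tool pointing down it reaches from about 0.425 to 0.875 m from the base axis. Payload 4.7 kg.
Tool frame: the origin (TCP) lies at the very end of the fingers, on their centre line; the grasp point (between the pads) lies behind it (env.pinch_z is the z of the grasp point in the tool frame, in m); z points along the fingers, y is the direction in which the jaws open and shut (so a half turn about z gives the same grasp; the last joint's range is limited). The gripper opens to 87 mm and grips with 3 to 60 N. Pads are 19 mm wide; open, the fingers measure 117 mm over their backs; the gripper's body (75 mm by 190 mm) begins 51 mm behind the grasp point.
Start: joints at [-66.457, 18.392, -4.016, 83.108, 1.295, 78.541, -3.26], TCP at [0.251, 0.6, 0.223] pointing down, gripper open.
Joint ranges: [-163.93, 163.93], [-17.29, 119.83], [-79.2, 71.16], [3.27, 140.29], [-89.18, 269.18], [5.43, 117.66], [-154.24, 154.24]. Speed limits (degrees/s): [147.25, 147.25, 180, 180, 180, 180, 180].

### API

Orientations are given as [roll, pitch, yaw] about the fixed x, y, z axes, in that order (R = Rz(yaw) Ry(pitch) Rx(roll)).
In Python, from cell import readout, read_camera, env gives the robot as it stands. The module is installed in compiled form; this text tells all that it offers.
- The arm moves only by the tool servo_tool, never from a script. Its argument "plan" is a list that holds one entry, the list of rows, each a list of 5 numbers: the finger opening in m, from 0 to 0.087, then the shift along the tool's x, y, z in m, then the turn about the tool's z in rad. In form: [[[jaw, x, y, z, yaw], ...]]. A call has 1 to 12 rows; each row is the pose to reach, as a shift and turn from the pose measured when the call began, along the tool's axes at that moment; what a row does not reach only later rows make up. A row lasts 1/12 s, in which the tool goes at most 41.7 mm and 7.16 degrees, less where a joint would pass 70% of its speed; a pose out of reach is approached as far as the arm can. A call with a gripper value outside its range is refused whole. The fingers move at their own pace and stop on an object; "force" is the grip in N (left out, the last holds). Time passes only in rows, so rows that repeat a pose let the fingers close. It gives the time, the measured TCP pose, the force and the opening at its end, in the units of the state.
- readout.get_obs(): the state, without advancing time (a new reading comes with each control period).
- read_camera(name): name is "scene" or "top" or "wrist"; returns a dict with "image" (480x640x3 uint8, red, green, blue), "range_z" (480x640 float32, m along the optical axis (not along the pixel's ray), 0 where there is no reading), "mtx" (3x3 intrinsics, pixels), "D" ([k1, k2, p1, p2, k3] as OpenCV has them; the pictures are not rectified), "camera_from_world" (4x4, takes a point from world to camera coordinates). Camera axes: x right, y up, looking along -z (the intrinsics and any distortion apply to the point x, -y, -z); pixel columns grow to the right and rows downward; lengths in m; the calibration is good to about 2 mm. A picture is of the moment at which its call begins.
- env.sign_off(): hands the job in, once; it reports no verdict.
The state is a dict: "time_s": time; "qpos": joint angles; "joint_velocities": joint speeds; "effort": joint torques, N m; "tool_pos": TCP position; "tool_rot": TCP orientation; "force": force on the tool from outside, world axes, zero at the start; "wrist_torque": the same for the moment, N m; "grip_width": finger opening in m.
Only numpy, scipy, OpenCV 4.12 (cv2) and the standard library are available. Lean on these libraries where they do the work, as an engineer would, in place of code of your own. Each camera call takes 0.05 s, during which the arm holds its last target. There are 200 camera calls.

## Working session

There is one attempt and no reset: what is moved stays moved. The work goes in short steps, Python scripts to look and compute and a tool call to move; the robot and the scene stay as the last step left them, time stands still between calls to the robot, and variables do not carry over. Pictures are saved under pics/ and viewed, about 8 in all and at most 12, crops included, and the job is handed in when it is done.

Besides the shell and the picture viewer there is one more tool, called after ">>>" as name(argument=value, ...) on one line, values as JSON. servo_tool: Moves the arm, as the interface text tells. Its arguments: {"type":"object","properties":{"plan":{"type":"array"},"force":{"type":"number"}},"required":["plan"]}

```bash
mkdir -p pics; python3 - <<'E'
from cell import readout, read_camera, env
import cv2,numpy as np,pickle
print(readout.get_obs(), env.pinch_z)
ims=[]
for n in("scene","top"):
    d=read_camera(n); pickle.dump(d,open(n+'.pkl','wb')); print(n,d['mtx'],d['D'],d['camera_from_world'])
    cv2.imwrite(f'pics/{n}.png',d['image'][:,:,::-1])
E
```

```text
{'time_s': 0.0, 'qpos': array([-66.4569084 ,  18.43696397,  -4.01534494,  83.17401011,
         1.2943611 ,  78.53897656,  -3.25998598]), 'joint_velocities': array([ 0.05623756,  0.01445989, -0.06018983,  0.0449851 , -0.10677892,
       -0.01451711,  0.06947852]), 'effort': array([-2.05126685e-05, -4.91289961e+01, -4.03777175e-01, -3.12537432e+01,
       -6.38970709e-02,  4.34494636e-02,  1.78511141e-04]), 'tool_pos': array([0.25104538, 0.59898354, 0.22149303]), 'tool_rot': array([-1.79895252e+02,  5.07732527e-03,  1.57266352e+02]), 'force': array([ 0.74706796, -0.65659509, -0.21559197]), 'wrist_torque': array([ 0.01781408,  0.01562919, -0.07973142]), 'grip_width': 0.08692654740762382} -0.0187
scene [[528.86199327   0.         316.74767229]
 [  0.         528.86199327 231.44518681]
 [  0.           0.           1.        ]] [-0.01539548  0.          0.          0.          0.        ] [[ 0.56116537  0.82769148 -0.00449931 -0.35575929]
 [-0.78562031  0.53433711  0.31190476  0.34781494]
 [ 0.26056507 -0.1714954   0.95010272 -1.55642381]
 [ 0.          0.          0.          1.        ]]
top [[571.6007718    0.         316.69657693]
 [  0.         571.6007718  238.67289241]
 [  0.           0.           1.        ]] [-0.0219702  0.         0.         0.         0.       ] [[-1.09076675e-03 -9.99939753e-01  1.09224393e-02  6.22198596e-02]
 [ 9.89017225e-01  5.35574336e-04  1.47799326e-01 -5.76835179e-01]
 [-1.47796272e-01  1.09636952e-02  9.88957056e-01 -1.31753159e+00]
 [ 0.00000000e+00  0.00000000e+00  0.00000000e+00  1.00000000e+00]]
```

View pics/scene.png

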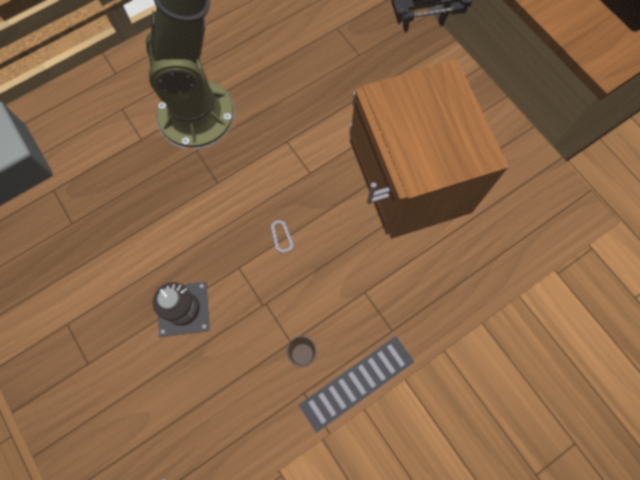

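View pics/top.png

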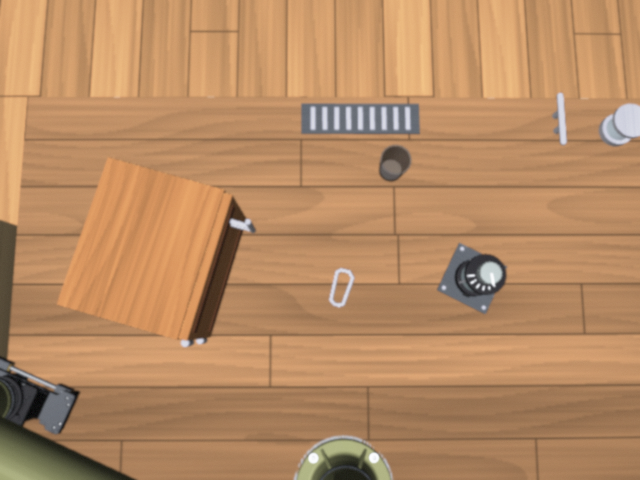

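```bash
cat > h.py <<'E'
import numpy as np,cv2,pickle
def load(n): return pickle.load(open(n+'.pkl','rb'))
def ray(d,px):
    u=cv2.undistortPoints(np.array([[px]],float),d['mtx'],d['D'])[0,0]
    T=d['camera_from_world'];R=T[:3,:3]
    o=-R.T@T[:3,3]; v=R.T@np.array([u[0],-u[1],-1.]); return o,v
def onz(d,px,z):
    o,v=ray(d,px); return o+v*(z-o[2])/v[2]
def proj(d,P):
    c=(d['camera_from_world']@np.append(P,1))[:3]
    return cv2.projectPoints(np.array([[c[0],-c[1],-c[2]]]),np.zeros(3),np.zeros(3),d['mtx'],d['D'])[0][0,0]
def tri(d1,p1,d2,p2):
    o1,v1=ray(d1,p1);o2,v2=ray(d2,p2)
    A=np.c_[v1,-v2]; s=np.linalg.lstsq(A,o2-o1,rcond=None)[0]
    a=o1+s[0]*v1;b=o2+s[1]*v2; return (a+b)/2,np.linalg.norm(a-b)
def depthpt(d,px):
    o,v=ray(d,px); return o+v*float(d['range_z'][int(round(px[1])),int(round(px[0]))])
E
python3 - <<'E'
from h import *
s,t=load('scene'),load('top')
def c(d,x,y,w,h,f): return cv2.resize(d['image'][y:y+h,x:x+w,::-1],(w*f,h*f),interpolation=cv2.INTER_CUBIC)
a=np.hstack([c(s,140,270,80,70,5),c(t,430,235,80,70,5)])
b=np.hstack([c(s,345,160,80,56,5),c(t,190,190,80,56,5)])
cv2.imwrite('pics/crop1.png',np.vstack([a,b])[:600])
for d,p in((s,(174,296)),(t,(491,272)),(s,(373,185)),(t,(249,227)),(t,(237,222))): print(p,depthpt(d,p))
E
```

```text
(174, 296) [ 0.48878325 -0.30313356  0.15241759]
(491, 272) [ 0.48760056 -0.31755292  0.14845818]
(373, 185) [0.56824827 0.19397706 0.30757482]
(249, 227) [0.56447091 0.19759016 0.27995131]
(237, 222) [0.57878684 0.22450223 0.25561792]
```

View pics/crop1.png

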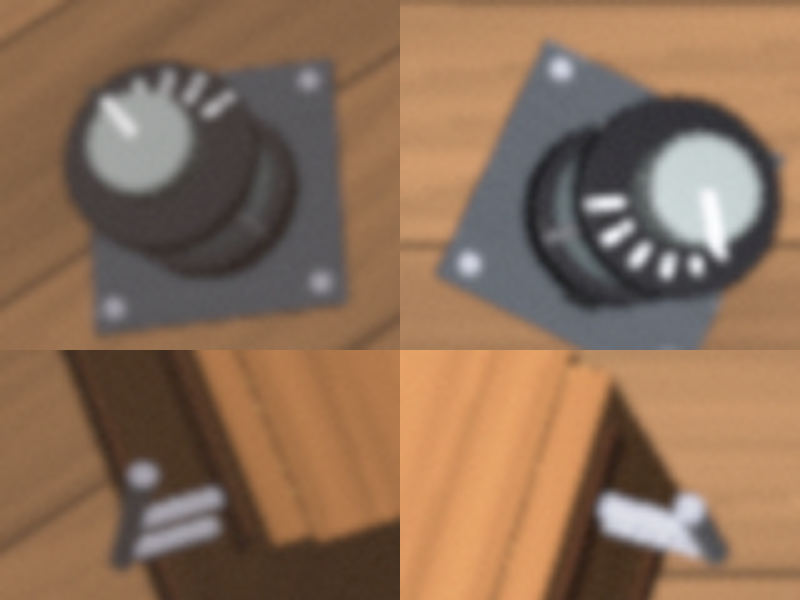

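```bash
python3 - <<'E'
from h import *
s,t=load('scene'),load('top')
def cen(d,x,y,w,h,f):
    im=d['image'][y:y+h,x:x+w].astype(int); m=f(im).astype(np.uint8)
    n,l,st,c=cv2.connectedComponentsWithStats(m); i=1+np.argmax(st[1:,4]); 
    (cx,cy),ax,_=cv2.fitEllipse(max(cv2.findContours((l==i).astype(np.uint8),0,1)[0],key=len)); return (cx+x,cy+y),ax,st[i,4]
light=lambda im: im.min(2)>115
rs=cen(s,150,280,32,32,light); rt=cen(t,474,258,34,30,light); print(rs,rt)
C,e=tri(s,rs[0],t,rt[0]); print('ring top',C,e)
B,e=tri(s,(373.4,185),t,(248,221.4)); print('bar top',B,e)
# plate bolts/corners in top view at z~.008 and pointer/marks
q=lambda x,y:(430+(x-400)/5-.4,235+y/5-.4)
ctr=C
for nm,p,z in(('pointer tip',q(721,254),.152),('m6',q(605,203),.12),('m5',q(617,234),.12),('m4',q(640,255),.12),('m3',q(668,266),.12),('m2',q(698,266),.12)):
    P=onz(t,p,z); dl=P-ctr; print(nm,P.round(4),np.hypot(*dl[:2]).round(4),np.degrees(np.arctan2(dl[1],dl[0])).round(1))
# locker top corners z=.3
for p in((108,158),(236,195),(60,303),(183,340)): print(p,onz(t,p,.3))
for p in((356,91),(457,62),(505,165),(398,196)): print('s',p,onz(s,p,.3))
for n,p in(('carab',(342,288)),('tumbler top',(395,160))): print(n,onz(t,p,0.0))
E
```

```text
((167.51092910766602, 296.69569396972656), (18.87672996520996, 22.57308578491211), np.int32(349)) ((490.37535667419434, 273.02570819854736), (21.524398803710938, 23.614171981811523), np.int32(423))
ring top [ 0.48402642 -0.31456633  0.15748641] 0.002817384123330025
bar top [0.56974533 0.19530488 0.30940968] 0.002569139460979585
pointer tip [ 0.4581 -0.3212  0.152 ] 0.0268 -165.6
m6 [ 0.483  -0.2804  0.12  ] 0.0341 91.6
m5 [ 0.4692 -0.2853  0.12  ] 0.0328 116.8
m4 [ 0.4598 -0.2952  0.12  ] 0.031 141.3
m3 [ 0.4549 -0.3075  0.12  ] 0.0299 166.4
m2 [ 0.4549 -0.321   0.12  ] 0.0298 -167.6
(108, 158) [0.69835775 0.47465676 0.3       ]
(236, 195) [0.62413893 0.221717   0.3       ]
(60, 303) [0.41507188 0.55066846 0.3       ]
(183, 340) [0.34634475 0.31555122 0.3       ]
s (356, 91) [0.35150952 0.30372769 0.3       ]
s (457, 62) [0.42172207 0.54892411 0.3       ]
s (505, 165) [0.69186801 0.46718835 0.3       ]
s (398, 196) [0.61757038 0.22616475 0.3       ]
carab [4.62293356e-01 3.54486765e-04 0.00000000e+00]
tumbler top [ 0.78314783 -0.13535339  0.        ]
```

>>> servo_tool(plan=[[[0.087,0,0,-0.04,0],[0.087,0,0,-0.08,0],[0.087,0,0,-0.12,0],[0.087,0,0,-0.16,0],[0.087,-0.02,-0.007,-0.19,0],[0.087,-0.055,-0.02,-0.2,0.12],[0.087,-0.09,-0.034,-0.2,0.24],[0.087,-0.125,-0.048,-0.2,0.36],[0.087,-0.16,-0.062,-0.2,0.48],[0.087,-0.195,-0.075,-0.2,0.6],[0.087,-0.23,-0.087,-0.2,0.72],[0.087,-0.26,-0.115,-0.2,0.84]]], force=30)

```text
time_s: 1.1
tool_pos: [0.4482, 0.3925, 0.4198]
tool_rot: [-179.9, 0.1, 108.8]
force: [-0.5, 0.4, -0.6]
grip_width: 0.0871
```

>>> servo_tool(plan=[[[0.087,-0.04,0.006,0,0.05],[0.087,-0.081,0.012,0,0.1],[0.087,-0.122,0.018,0,0.15],[0.087,-0.163,0.024,0,0.2],[0.087,-0.204,0.03,0,0.25],[0.087,-0.245,0.034,0,0.29],[0.087,-0.286,0.027,0,0.29],[0.087,-0.327,0.02,0,0.29],[0.087,-0.368,0.012,0.02,0.29],[0.087,-0.408,0.004,0.04,0.29],[0.087,-0.448,-0.003,0.06,0.29],[0.087,-0.487,-0.01,0.08,0.29]]])

```text
time_s: 2.1
tool_pos: [0.5936, -0.0607, 0.3466]
tool_rot: [-179.9, 0.1, 92.2]
force: [0.5, 0.0, -0.9]
grip_width: 0.0871
```

>>> servo_tool(plan=[[[0.087,-0.036,-0.017,0.008,0],[0.087,-0.072,-0.034,0.016,0],[0.087,-0.108,-0.051,0.024,0],[0.087,-0.144,-0.068,0.03,0],[0.087,-0.18,-0.085,0.036,0],[0.087,-0.215,-0.102,0.042,0],[0.087,-0.247,-0.118,0.046,0],[0.087,-0.247,-0.118,0.046,0],[0.087,-0.247,-0.118,0.046,0]]])

```text
time_s: 2.85
tool_pos: [0.483, -0.3148, 0.301]
tool_rot: [-179.9, 0.1, 91.9]
force: [0.1, 0.1, -0.6]
grip_width: 0.0873
```

```bash
python3 - <<'E'
from cell import readout, read_camera
import cv2,pickle
o=readout.get_obs();print(o['tool_pos'],o['tool_rot'],o['qpos'])
d=read_camera('wrist'); d['obs']=o; pickle.dump(d,open('w1.pkl','wb')); print(d['mtx'],d['D'],d['camera_from_world'])
cv2.imwrite('pics/w1.png',d['image'][:,:,::-1])
E
```

```text
[ 0.48301219 -0.31475136  0.30100859] [-1.79853614e+02  1.40274979e-01  9.18728288e+01] [-5.13032084  8.85491557 40.33081704 88.06819602 -5.53698327 85.21488148
 37.20114781]
[[418.32783703   0.         316.45466482]
 [  0.         418.32783703 243.06904342]
 [  0.           0.           1.        ]] [-0.01571478  0.          0.          0.          0.        ] [[ 0.99945506  0.03283533 -0.00337982 -0.47160193]
 [-0.0323392   0.95351444 -0.29960706  0.37497404]
 [-0.00661499  0.29955309  0.9540567  -0.36884658]
 [ 0.          0.          0.          1.        ]]
```

View pics/w1.png

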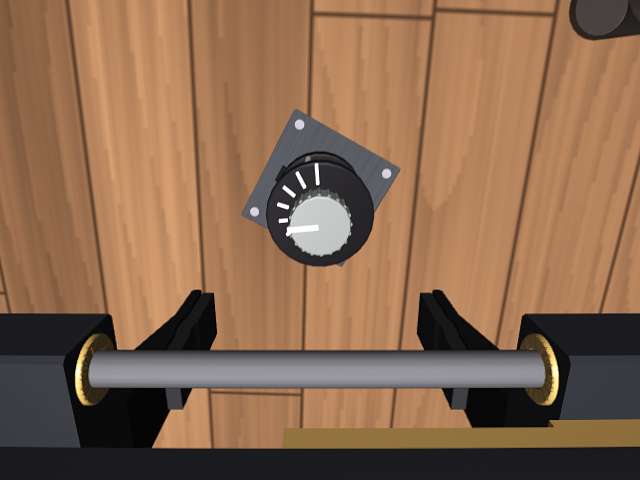

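```bash
python3 - <<'E'
from h import *
w,s,t=load('w1'),load('scene'),load('top')
im=w['image']; x0,y0=255,160
m=(im[y0:275,x0:385].min(2)>110).astype(np.uint8)
m=cv2.morphologyEx(m,cv2.MORPH_OPEN,np.ones((9,9)))
c=max(cv2.findContours(m,0,1)[0],key=len); e=cv2.fitEllipse(c); p=(e[0][0]+x0,e[0][1]+y0); print(p,e[1])
C=onz(w,p,.152);print('ray z=.152',C)
print(tri(w,p,t,(490.4,272.6)),tri(w,p,s,(167.7,297)))
P=lambda q,z: onz(w,q,z)
for n,q,z in(('tip',(288,231.5),.152),('m6',(317,173),.12),('m5',(300,180),.12),('m4',(288,191),.12),('m3',(282,205.5),.12),('m2',(283,220),.12)):
    d=P(q,z)-C; print(n,np.hypot(*d[:2]).round(4),np.degrees(np.arctan2(d[1],d[0])).round(1)%360)
# plate bolts at z~.008
b=[P(q,.008) for q in((299,125),(386,174),(254,212))]; print(b,'centre',(b[1]+b[2])/2)
E
```

```text
(319.3119430541992, 225.14543914794922) (58.677146911621094, 61.68708038330078)
ray z=.152 [ 0.48490476 -0.31461128  0.152     ]
(array([ 0.48480527, -0.31118271,  0.16447971]), np.float64(0.000211379601883751)) (array([ 0.48437251, -0.31478297,  0.15613415]), np.float64(0.002650599764989363))
tip 0.0247 193.8
m6 0.0355 94.9
m5 0.0337 119.9
m4 0.033 143.3
m3 0.0322 166.8
m2 0.0308 189.5
[array([ 0.46164743, -0.2453403 ,  0.008     ]), array([ 0.55690407, -0.2933831 ,  0.008     ]), array([ 0.41344131, -0.34041219,  0.008     ])] centre [ 0.48517269 -0.31689765  0.008     ]
```

```bash
python3 - <<'E'
from h import *
w=load('w1'); c=w['image'][155:275,255:385,::-1]
cv2.imwrite('pics/w1c.png',cv2.resize(c,None,fx=5,fy=5,interpolation=cv2.INTER_CUBIC))
C=np.array([.485,-.315,0])
for k in range(1,7):
    a=4.142-.4*(k-1)-np.radians(27.3); print(k,proj(w,C+[.030*np.cos(a),.030*np.sin(a),.12]).round(1),'bar dir top',proj(w,C+[.024*np.cos(a),.024*np.sin(a),.152]).round(1))
E
```

```text
1 [288.2 231.9] bar dir top [292.1 239.7]
2 [283.9 218.9] bar dir top [288.4 228.4]
3 [285.1 205.1] bar dir top [289.5 216.4]
4 [291.8 192.8] bar dir top [295.4 205.7]
5 [303.1 184. ] bar dir top [305.3 198.1]
6 [317.1 180.2] bar dir top [317.5 194.8]
```

View pics/w1c.png

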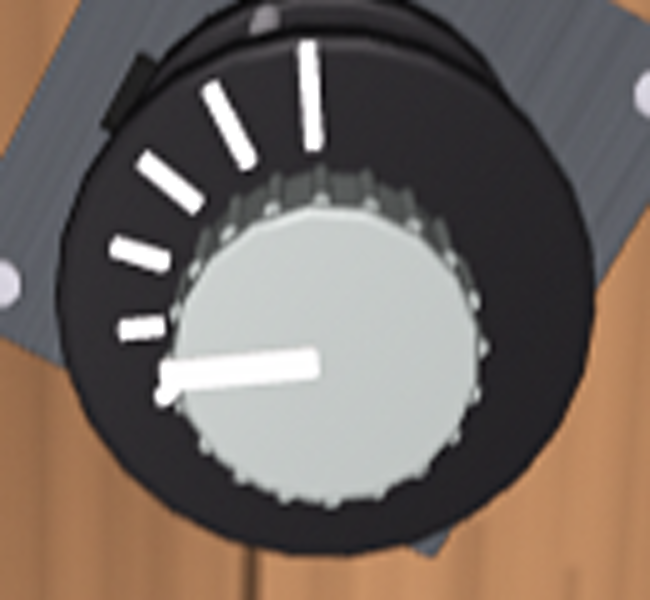

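>>> servo_tool(plan=[[[0.087,0,0.002,0.04,0],[0.087,0,0.002,0.08,0],[0.087,0,0.002,0.12,0],[0.087,0,0.002,0.15,0],[0.087,0,0.002,0.174,0],[0.087,0,0.002,0.174,0],[0.03,0,0.002,0.174,0],[0.03,0,0.002,0.174,0],[0.03,0,0.002,0.174,0],[0.03,0,0.002,0.174,0],[0.03,0,0.002,0.174,0],[0.03,0,0.002,0.174,0]]], force=25)

```text
time_s: 3.9
tool_pos: [0.4867, -0.3128, 0.1278]
tool_rot: [-180.0, 0.1, 92.1]
force: [-0.1, -0.6, 0.2]
grip_width: 0.055
```

>>> servo_tool(plan=[[[0.03,0,0,0,0],[0.03,0,0,0,0],[0.03,0,0,0,0],[0.03,0,0,0,0]]])

```text
time_s: 4.23
tool_pos: [0.485, -0.3128, 0.1278]
tool_rot: [-179.8, 0.0, 92.1]
force: [-5.4, 1.7, 3.8]
grip_width: 0.0476
```

>>> servo_tool(plan=[[[0.03,-0.001,0,0,0.1],[0.03,-0.001,0,0,0.2],[0.03,-0.001,0,0,0.3],[0.03,-0.001,0,0,0.4],[0.03,-0.001,0,0,0.5],[0.03,-0.001,0,0,0.6],[0.03,-0.001,0,0,0.7],[0.03,-0.001,0,0,0.8],[0.03,-0.001,0,0,0.8],[0.03,-0.001,0,0,0.8]]])

```text
time_s: 5.07
tool_pos: [0.4877, -0.3139, 0.1279]
tool_rot: [179.8, 0.1, 46.3]
force: [5.4, -2.1, -5.8]
grip_width: 0.0475
```

>>> servo_tool(plan=[[[0.087,0,0,0,0],[0.087,0,0,0,0],[0.087,0,0,0,0],[0.087,0,0,0,0],[0.087,0,0,0,0],[0.087,0,0,-0.04,0],[0.087,0,0,-0.08,0],[0.087,0,0,-0.12,0],[0.087,0,0,-0.16,0],[0.087,0,0,-0.17,0],[0.087,0,0,-0.17,0]]])

```text
time_s: 5.98
tool_pos: [0.4889, -0.3149, 0.3019]
tool_rot: [179.5, -0.1, 46.2]
force: [0.1, -0.2, -0.1]
grip_width: 0.0869
```

```bash
python3 - <<'E'
from cell import readout, read_camera
import cv2,pickle
from h import *
o=readout.get_obs();print(o['tool_pos'],o['tool_rot'],o['qpos'],o['time_s'])
d=read_camera('wrist'); pickle.dump(d,open('w2.pkl','wb'))
C=np.array([.485,-.315,0]); c=proj(d,C+[0,0,.14]); print('exp centre',proj(d,C+[0,0,.152]))
x,y=(c-[70,65]).astype(int)
for k in range(2,7):
    a=4.142-.4*(k-1)-np.radians(27.3); print(k,'tip',(5*(proj(d,C+[.024*np.cos(a),.024*np.sin(a),.152])-[x,y])).round())
cv2.imwrite('pics/w2.png',cv2.resize(d['image'][y:y+120,x:x+140,::-1],None,fx=5,fy=5,interpolation=cv2.INTER_CUBIC))
E
```

```text
[ 0.48890707 -0.31491199  0.30193006] [ 1.79457878e+02 -9.13336681e-02  4.62497430e+01] [-11.92920139   9.94406723  48.45058614  87.99366194  -7.47354314
  84.86318157  -7.05895756] 5.9833
exp centre [311.70149778 228.90425101]
2 tip [257. 464.]
3 tip [218. 419.]
4 tip [199. 363.]
5 tip [204. 303.]
6 tip [234. 250.]
```

View pics/w2.png

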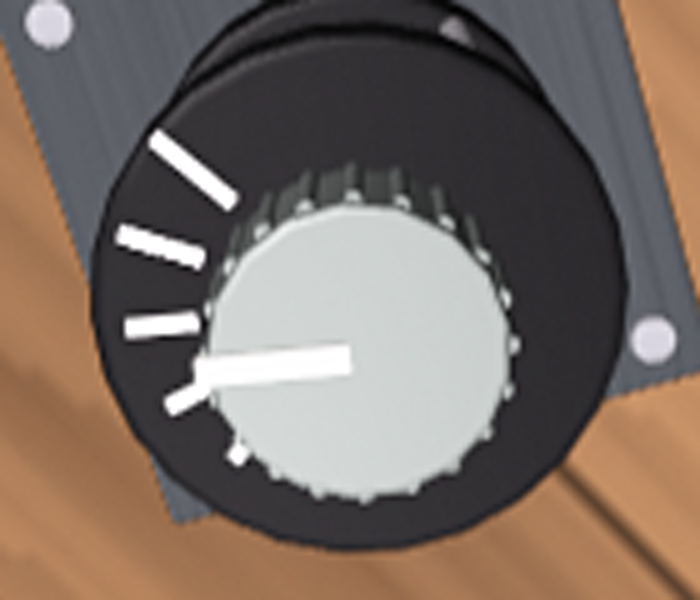

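>>> servo_tool(plan=[[[0.087,0.03,-0.026,0,-0.1],[0.087,0.06,-0.052,0,-0.22],[0.087,0.09,-0.078,0,-0.34],[0.087,0.12,-0.104,0,-0.46],[0.087,0.15,-0.13,0,-0.58],[0.087,0.168,-0.16,0,-0.7],[0.087,0.178,-0.195,0.005,-0.82],[0.087,0.188,-0.23,0.01,-0.94],[0.087,0.199,-0.265,0.02,-1.06],[0.087,0.21,-0.3,0.03,-1.18],[0.087,0.22,-0.334,0.032,-1.2],[0.087,0.22,-0.334,0.032,-1.2]]], force=40)

```text
time_s: 7.03
tool_pos: [0.394, 0.0817, 0.2622]
tool_rot: [-179.8, 0.1, 115.7]
force: [0.2, -0.4, 0.6]
grip_width: 0.0869
```

```bash
python3 - <<'E'
from cell import readout
o=readout.get_obs();print(o['tool_pos'],o['tool_rot'],o['qpos'],o['time_s'])
E
```

```text
[0.39398079 0.08166507 0.2621517 ] [-1.79792143e+02  1.33515574e-01  1.15673848e+02] [-38.62893262 -14.88766857  19.0937049  111.95652883   5.01852656
  82.36940185   4.85702572] 7.0333
```

>>> servo_tool(plan=[[[0.04,0.003,0.025,-0.03,-0.12],[0.04,0.006,0.05,-0.06,-0.24],[0.04,0.009,0.085,-0.088,-0.36],[0.04,0.013,0.12,-0.088,-0.48],[0.04,0.018,0.155,-0.088,-0.6],[0.04,0.022,0.185,-0.088,-0.72],[0.04,0.026,0.207,-0.088,-0.8],[0.04,0.026,0.207,-0.088,-0.8],[0.04,0.026,0.207,-0.088,-0.8]]])

```text
time_s: 7.78
tool_pos: [0.5692, 0.1953, 0.346]
tool_rot: [-179.5, -0.3, 161.5]
force: [0.3, -0.8, -0.6]
grip_width: 0.0421
```

```bash
python3 - <<'E'
from cell import readout, read_camera
import cv2,pickle
from h import *
o=readout.get_obs();print(o['tool_pos'],o['tool_rot'],o['qpos'],o['time_s'],o['grip_width'])
d=read_camera('wrist'); pickle.dump(d,open('w3.pkl','wb'))
print(proj(d,np.array([.57,.195,.31])))
cv2.imwrite('pics/w3.png',d['image'][:,:,::-1])
E
```

```text
[0.5692293  0.19534941 0.34598831] [-179.49112305   -0.25047183  161.47851523] [-41.24659192  11.51144969  23.72972842  78.77605449  -4.3466557
  91.16483761  53.48770308] 7.7833 0.04211992057941137
[315.3622496  283.42269801]
```

View pics/w3.png

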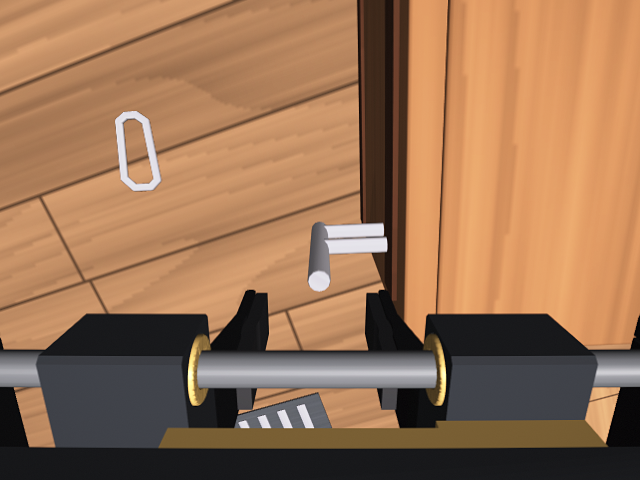

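```bash
python3 - <<'E'
from h import *
w,s,t=load('w3'),load('scene'),load('top')
B=onz(w,(319,281),.31);print('bar',B, depthpt(w,(319,281)), tri(w,(319,281),s,(373.4,185)),tri(w,(319,281),t,(248,221.4)))
# panel top edge: visible line near x=360..390 ; locker front top edge x~408
a,b=onz(w,(448,5),.30),onz(w,(436,300),.30);print(a,b,np.degrees(np.arctan2(*(b-a)[1::-1])))
a,b=onz(w,(360,10),.298),onz(w,(361,215),.298);print(a,b,np.degrees(np.arctan2(*(b-a)[1::-1])))
for p in((375,100),(395,100),(400,100),(420,100),(362,100),(470,100)): print(p,depthpt(w,p))
E
```

```text
bar [0.56932038 0.19718352 0.31      ] [0.56913725 0.19724624 0.31047502] (array([0.56944623, 0.19580903, 0.30761236]), np.float64(0.00263034231816846)) (array([0.57080577, 0.19675531, 0.30634162]), np.float64(0.00018140243344067343))
[0.46605116 0.29198156 0.3       ] [0.60363266 0.25259861 0.3       ] -15.97386481872524
[0.45524166 0.25457784 0.298     ] [0.54608334 0.22764386 0.298     ] -16.514750348945427
(375, 100) [0.49533572 0.26616379 0.17251607]
(395, 100) [0.49795957 0.26331897 0.27375404]
(400, 100) [0.49870771 0.26518818 0.2773277 ]
(420, 100) [0.50123935 0.27074541 0.29676771]
(362, 100) [0.49204078 0.26479498 0.09220473]
(470, 100) [0.50846782 0.29211688 0.3008276 ]
```

>>> servo_tool(plan=[[[0.042,0,0.002,0.03,0],[0.042,0,0.002,0.06,0],[0.042,0,0.002,0.08,0],[0.042,0,0.002,0.08,0],[0.0,0,0.002,0.08,0],[0.0,0,0.002,0.08,0],[0.0,0,0.002,0.08,0],[0.0,0,0.002,0.08,0],[0.0,0,0.002,0.08,0],[0.0,0,0.002,0.08,0]]], force=45)

```text
time_s: 8.67
tool_pos: [0.5695, 0.1961, 0.268]
tool_rot: [-179.6, -0.1, 161.4]
force: [-0.2, 0.1, 2.1]
grip_width: 0.0107
```

```bash
python3 - <<'E'
from cell import readout
import numpy as np
o=readout.get_obs();print(o['tool_pos'],o['tool_rot'],o['force'],o['grip_width'],o['qpos'])
y=np.radians(o['tool_rot'][2]); x=np.array([np.cos(y),np.sin(y)]); yy=np.array([np.sin(y),-np.cos(y)])
H=np.array([.3447,.3196]); b0=np.array([.2247,-.1226])
for th in range(4,53,4):
    a=-np.radians(th); R=np.array([[np.cos(a),-np.sin(a)],[np.sin(a),np.cos(a)]]); p=H+R@b0; d=p-(H+b0)
    print(th,p.round(3),(x@d).round(4),(yy@d).round(4),round(-a,3))
E
```

```text
[0.56952827 0.1961004  0.26800943] [-1.79640199e+02 -1.40414603e-01  1.61412726e+02] [-0.17015116  0.09616274  2.14985373] 0.010679859959024653 [-41.36582668  12.09088085  23.36423127  86.86923869  -4.60325342
  82.3598508   53.58736671]
4 [0.56  0.182] 0.0037 -0.0175 0.07
8 [0.55  0.167] 0.0087 -0.0346 0.14
12 [0.539 0.153] 0.0148 -0.0514 0.209
16 [0.527 0.14 ] 0.0221 -0.0677 0.279
20 [0.514 0.128] 0.0304 -0.0835 0.349
24 [0.5   0.116] 0.0399 -0.0987 0.419
28 [0.486 0.106] 0.0504 -0.1131 0.489
32 [0.47  0.097] 0.0619 -0.1268 0.559
36 [0.454 0.088] 0.0743 -0.1396 0.628
40 [0.438 0.081] 0.0876 -0.1516 0.698
44 [0.421 0.075] 0.1017 -0.1626 0.768
48 [0.404 0.071] 0.1165 -0.1726 0.838
52 [0.386 0.067] 0.132 -0.1815 0.908
```

>>> servo_tool(plan=[[[0.0,0.0017,-0.0088,0,0.035],[0.0,0.0037,-0.0175,0,0.07],[0.0,0.006,-0.026,0,0.105],[0.0,0.0087,-0.0346,0,0.14],[0.0,0.0148,-0.0514,0,0.209],[0.0,0.0221,-0.0677,0,0.279],[0.0,0.0304,-0.0835,0,0.349],[0.0,0.0304,-0.0835,0,0.349]]])

```text
time_s: 9.33
tool_pos: [0.5128, 0.1249, 0.2681]
tool_rot: [-179.6, -0.1, 141.2]
force: [4.3, 0.6, -7.7]
grip_width: 0.011
```

>>> servo_tool(plan=[[[0.0,0.0044,-0.0149,0,0.07],[0.0,0.009,-0.0315,0,0.14],[0.0,0.0158,-0.0485,0,0.21],[0.0,0.0227,-0.0656,0,0.28],[0.0,0.0308,-0.0811,0,0.35],[0.0,0.0402,-0.0965,0,0.42],[0.0,0.047,-0.105,0,0.46],[0.0,0.053,-0.1125,0,0.49],[0.0,0.053,-0.1125,0,0.49],[0.0,0.053,-0.1125,0,0.49],[0.0,0.053,-0.1125,0,0.49]]])

```text
time_s: 10.25
tool_pos: [0.4024, 0.0683, 0.2681]
tool_rot: [-179.6, 0.3, 113.1]
force: [4.1, -5.3, -9.1]
grip_width: 0.0111
```

```bash
python3 - <<'E'
from cell import readout, read_camera
import cv2,pickle
from h import *
o=readout.get_obs();print(o)
v=o['tool_pos'][:2]-[.3447,.3196]; print('angle',-np.degrees(np.arctan2(v[1],v[0]))-28.6,np.hypot(*v))
ims=[]
for n in('top','scene'):
    d=read_camera(n); pickle.dump(d,open(n+'2.pkl','wb')); ims.append(cv2.resize(d['image'][:,:,::-1],(400,300),interpolation=cv2.INTER_AREA))
    ims.append(cv2.resize(d['image'][(130 if n=='top' else 40):(370 if n=='top' else 280),(120 if n=='top' else 220):(440 if n=='top' else 540),::-1],(400,300)))
cv2.imwrite('pics/end.png',np.vstack([np.hstack(ims[:2]),np.hstack(ims[2:])]))
E
```

```text
{'time_s': 10.25, 'qpos': array([-39.52715087, -14.48564143,  21.5620008 , 110.78468257,
         5.66549687,  83.09205579,   3.7881749 ]), 'joint_velocities': array([ 0.04582562,  0.46184321,  0.10157217, -0.14116227, -0.06511518,
        0.07364232,  0.05220235]), 'effort': array([-2.42598586e+00, -1.83357149e+01, -5.94103977e+00, -3.41435230e+01,
       -2.04835542e+00,  1.51800402e+00, -2.79168924e-02]), 'tool_pos': array([0.40236522, 0.06827228, 0.26808751]), 'tool_rot': array([-179.64240563,    0.32274215,  113.09474354]), 'force': array([ 4.14603239, -5.33342384, -9.09040357]), 'wrist_torque': array([-0.79250502, -1.26943835,  0.07781399]), 'grip_width': 0.011090205709135902}
angle 48.47758473836391 0.2578582910732557
```

View pics/end.png

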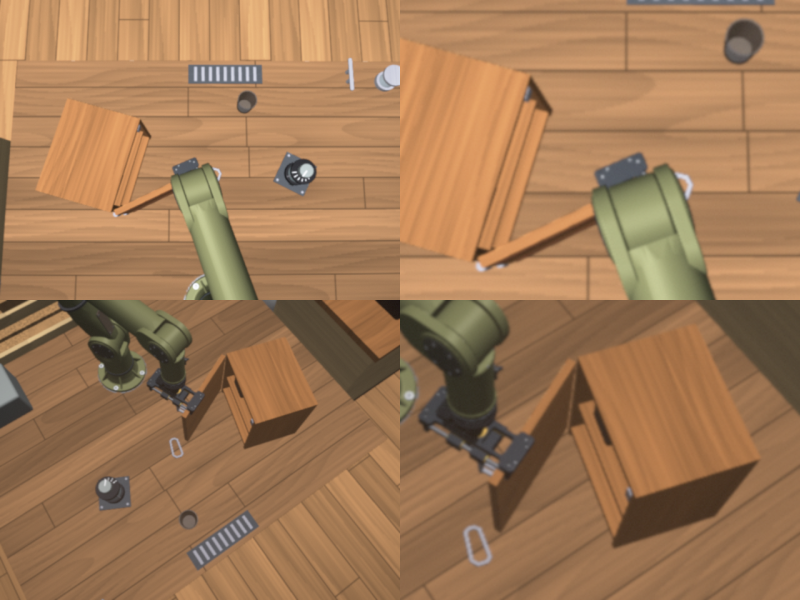

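```bash
python3 - <<'E'
from h import *
for n,a,b in(('top2',(184,339.6),(276,299.6)),('scene2',(361.6,88),(296,188))):
    d=load(n);P,Q=onz(d,a,.298),onz(d,b,.298);print(n,P,Q,-16.2-np.degrees(np.arctan2(*(Q-P)[1::-1])))
t=load('top2');g=cv2.cvtColor(t['image'],cv2.COLOR_RGB2HSV)
r=t['image'].astype(int)
# fit the bright top edge of the panel: per-column bright orange band
x0,y0,x1,y1=195,285,272,345
m=((g[...,0]<20)&(g[...,2]>120)).astype(np.uint8)
pts=[]
for x in range(x0,x1):
    yc=int(339.6-(x-184)*40/92); col=t['image'][yc-14:yc+15,x].astype(int)
    gy=np.diff(col.sum(1)); pts.append((x,yc-14+np.argmin(gy)+1))
v=cv2.fitLine(np.array(pts,np.float32),cv2.DIST_HUBER,0,.01,.01).ravel()
P=onz(t,(200,v[3]+(200-v[2])*v[1]/v[0]),.298);Q=onz(t,(268,v[3]+(268-v[2])*v[1]/v[0]),.298)
print(P,Q,-16.2-np.degrees(np.arctan2(*(Q-P)[1::-1])))
E
```

```text
top2 [0.34703171 0.31413694 0.298     ] [0.42180392 0.14220109 0.298     ] 50.296531380091196
scene2 [0.35129289 0.3201407  0.298     ] [0.47633859 0.05357795 0.298     ] 48.66853015911954
[0.34994153 0.28419709 0.298     ] [0.41088924 0.15724277 0.298     ] 48.15546108074405
```

```bash
python3 - <<'E'
from cell import readout, env
o=readout.get_obs();print(o['time_s'],o['tool_pos'],o['joint_velocities'],o['grip_width'],o['force'])
v=o['tool_pos'][:2]-[.3447,.3196]
import numpy as np; print(-np.degrees(np.arctan2(v[1],v[0]))-28.6)
print(env.sign_off())
E
```

```text
10.35 [0.40250134 0.06830879 0.26806959] [-0.06294029  0.15780974  0.02302168 -0.07008429  0.09207381  0.03513939
  0.00429494] 0.011098801612055162 [ 5.71025735 -5.41867068 -9.64619557]
48.446289919998144
the job is handed in; nothing more can be done
None
```

The lantern is at step 4 and the locker door is held open at about 48.5 degrees with the gripper closed on its pull bar. I handed the job in at about 10.4 s.

- **Lantern:** The ring was at step 2, not step 1, so I turned it 0.8 rad clockwise and let go. A wrist picture after release shows the white bar where step 4 should put it.
- **Door:** The arm was nearly still (under 0.2 deg/s), the gripper closed on the bar at 11 mm, and the wrist force was about 12 N. The arm pose gives 48.4 degrees; the two camera views read between 48.2 and 50.3 degrees, all within the allowed 45 to 55.
- **Disagreements:** Estimates of the ring's top height from two views read 156 to 164 mm against the stated 152 mm. I put this down to poor viewing geometry and used the stated height, which a depth reading matched at 152 mm; the grasp worked.
- **Other objects:** I never touched the tumbler, the carabiner, the mask case or the fins. I did not measure their positions again. The tumbler and carabiner look unmoved in the last pictures, and the mask case and fins can't be judged from them.

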